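Return stray goods to the stationer's display bins

TASK

Customers have left four pieces of stock lying about the stationery counter: the yellow highlighter, the white eraser in its blue sleeve, the magenta correction-tape mouse and the teal sharpener with the white lid. Put each one back into the bin of the display tray that shows a sample of its kind, set down (not dropped) right side up and flat on the free floor in front of the sample, the three long ones lying parallel to their sample, either way round. Leave the black marker with the yellow cap and the paper-clip pot where they are: they belong to the till.

Things in the scene. Friction and masses are not known exactly. Their poses are not given: they have to be found in the camera images.
- highlighter: Pocket highlighter, capped, fluorescent yellow all over with a black label, a flat block lying on the counter (z = 0, as do all loose things): 88 mm long (own x, cap to +x), 26 wide (y), 16 high (z). Origin: centre of its underside. About 22 g. Goods lie scattered left and right of the tray; sticky notes and a tape roll (24 mm high or less) lie among them; between any two is room for fingers.
- eraser: White eraser in a blue card sleeve, lying flat: 60 mm long (own x), 24 mm wide (y), 14 mm high (z). Origin: centre of its underside. About 16 g.
- mouse: Magenta correction-tape mouse, a flat drop shape lying on its side, two white wheels seen on top: 78 mm long (own x, white nose to +x), 34 mm wide (y), 15 mm high (z). Its sides are parallel from x = -20 to +11 mm: grip it there, near x = -5 mm. Origin: on its underside, midway of its length to 1 mm. About 24 g.
- sharpener: Barrel pencil sharpener standing upright: round teal barrel with a white lid that has a black hole in the middle; 38 mm diameter, 32 mm high. Origin: centre of its underside; z up. About 26 g.
- marker: LOOK-ALIKE, the till's own permanent marker: same shape and size as the highlighter (88 x 26 x 16 mm, lying along own x) with a yellow cap, but its barrel is black with a white label. Stays where it is. Origin: centre of its underside.
- clip_pot: LOOK-ALIKE, the till's own magnetic paper-clip pot: same teal barrel as the sharpener (38 mm diameter, 32 mm high, standing), but its top is black with steel paper clips on it. Stays where it is. Origin: centre of its underside.
- bin_highlighter: Grey open display bin whose tied-down sample at the back is a yellow highlighter, top 27 mm above the bin's underside. Origin: under the middle of its free floor, at the underside (floor's upper face 3 mm higher). Own x points to the back and the sample, y along the sample, z up. Four equal bins stand 2 x 2 in a low blue tray in mid-counter (walls 22 mm high); which stands where varies.
- bin_eraser: Grey open display bin whose tied-down sample at the back is a white and blue eraser, top 25 mm above the bin's underside. Origin: under the middle of its free floor, at the underside (floor's upper face 3 mm higher). Own x points to the back and the sample, y along the sample, z up. Each bin's free floor: 92 mm (x) by 108 mm (y), centred on the origin.
- bin_mouse: Grey open display bin whose tied-down sample at the back is a magenta correction-tape mouse, top 26 mm above the bin's underside. Origin: under the middle of its free floor, at the underside (floor's upper face 3 mm higher). Own x points to the back and the sample, y along the sample, z up. Each bin's walls: 3 mm thick; above the underside front 20 mm, sides 28, back 34 high.
- bin_sharpener: Grey open display bin whose tied-down sample at the back is a standing teal sharpener with white lid, top 43 mm above the bin's underside. Origin: under the middle of its free floor, at the underside (floor's upper face 3 mm higher). Own x points to the back and the sample, y along the sample, z up. In each bin a white ledge from x = 46 mm back, 8 mm above the floor, carries the sample.
Things that resemble listed ones, but are neither listed nor needed, are in the scene too. What is shaped like the bin_eraser but brown is not meant.

How it is judged:
By the outcome, as a careful person would: the job done as asked, in the order asked, and still so for the second after the job is handed in, with the robot touching nothing.
It also fails if it takes over 96 s, if anything falls off the work surface, if the arm or the gripper's body presses on something with over 40 N, if the wrist force passes 120 N, or if a joint passes its speed limit or range.

ROBOT

A 6-joint arm with a two-finger parallel gripper is mounted at the origin on the work surface. World frame = base frame: x ahead of the robot, y to its left, z up, the work surface at z = 0. Lengths are in m, angles in degrees, forces in N, time in s.
With the tool pointing down it reaches from about 0.25 to 0.775 m from the base axis. Payload 4 kg.
Tool frame: the origin (TCP) lies midway between the tips of the shut fingers; the grasp point (between the pads) lies 19 mm behind it; z points along the fingers, y is the line along which they close (so a half turn about z gives the same grasp; the last joint's range is limited). The gripper opens to 85 mm and grips with 20 to 120 N. Pads are 22 mm wide; open, the fingers measure 114 mm over their backs; the gripper's body (76 mm by 85 mm) begins 54 mm behind the grasp point. The pads swing forward as they close: fully open they stand 13 mm farther back than shut.
Start: joints at [-79.475, 4.996, 78.535, -0, 96.463, -5.907], TCP at [0.156, -0.528, 0.231] pointing down, gripper open.
Joint ranges: [-177.83, 177.83], [-43.37, 116.18], [15.69, 146.23], [-61.86, 241.86], [9.47, 152.12], [-147.06, 147.06]. Speed limits (degrees/s): [159.86, 159.86, 180, 180, 180, 180].

INTERFACE

Orientations are given as [roll, pitch, yaw] about the fixed x, y, z axes, in that order (R = Rz(yaw) Ry(pitch) Rx(roll)).
In Python, from plant import get_obs, vision, ctrl gives the robot as it stands.
- The arm moves only by the shell command python3 -m crank 'ROWS' [FORCE]. ROWS is JSON, a list that holds one entry, the list of rows, each a list of 5 numbers: the opening, from -1 (shut) to 1 (fully open), then the shift along the world's x, y, z scaled (see below), then the turn about the world's z scaled (see below). A call has exactly 5 rows; each row is the pose to reach, as a shift and turn from the pose commanded when the call began; what a row does not reach only later rows make up. The controller multiplies each number of a shift by 0.15 m and each number of a turn by 30 degrees. A row lasts 1/8 s, in which the tool goes at most 62.5 mm and 10.7 degrees, less where a joint would pass 70% of its speed; a pose out of reach is approached as far as the arm can. A call with a number of a shift or a turn outside -1 to 1 is refused whole. A call with a gripper value outside its range is refused whole. The fingers move at their own pace and stop on an object; FORCE is the grip in N (left out, the last holds). Time passes only in rows, so rows that repeat a pose let the fingers close, or fill a call up. It gives the time, the measured TCP pose, the force, the opening and the grip force at its end, in the units of the state.
- get_obs(): the state, without advancing time (a new reading comes with each control period).
- vision.get_image(name): name is "scene" or "top" or "wrist"; returns the picture (480x640x3 uint8, red, green, blue); there is no depth.
- vision.calibration(name): a dict with "fov_y" (degrees; the focal length in pixels is half the picture's height over the tangent of half this angle, whatever the lens; pixels are square), "cx", "cy" (the principal point, pixels), "D" ([k1, k2, p1, p2, k3] as OpenCV has them; the pictures are not rectified), "rvec" (rotation vector, rad) and "tvec" (3), from world to camera coordinates, as OpenCV has them. Camera axes: x right, y down, z forward; pixel columns grow to the right and rows downward; lengths in m; the calibration is good to about 2 mm. A picture is of the moment at which its call begins: read the wrist's pose just before it. calibration takes no time and is no camera call; for the wrist camera it gives the pose at the moment of the call.
- ctrl.finish_job(): hands the job in; it is judged then, once.
The state is a dict: "t": time; "joints": joint angles; "dq": joint speeds; "effort": joint torques, N m; "tcp_pos": TCP position; "ee_rot": TCP orientation; "force": force on the tool from outside, world axes, zero at the start; "wrist_torque": the same for the moment, N m; "width": finger opening in m; "gripper_force": force on a finger pad.
Only numpy, scipy, OpenCV 4.12 (cv2) and the standard library are available. Lean on these libraries where they do the work, as an engineer would, in place of code of your own. Each camera call takes 0.05 s, during which the arm holds its last target. There are 200 camera calls.

## Working session

There is one attempt and no reset: what is moved stays moved. The work goes in short steps, Python scripts to look and compute and a shell command to move; the robot and the scene stay as the last step left them, time stands still between calls to the robot, and variables do not carry over. Pictures are saved under pics/ and viewed, at most 17 in all, crops included, and the job is handed in when it is done.

```bash
ls; mkdir -p pics; python3 - <<'E'
from plant import get_obs, vision
import cv2
for n in ("scene","top"):
    im=vision.get_image(n); cv2.imwrite(f"pics/{n}0.png",im[:,:,::-1])
    print(n,vision.calibration(n))
o=get_obs();print(o)
E
```

```text
pics
scene {'fov_y': 49.86636297951155, 'cx': 324.10409939120336, 'cy': 235.6563518687887, 'D': array([0.02561553, 0.        , 0.        , 0.        , 0.        ]), 'rvec': array([ 1.02805475,  2.26291015, -1.15609666]), 'tvec': array([ 0.29020793, -0.17823419,  1.37562732])}
top {'fov_y': 42.048212600850135, 'cx': 318.85347419077135, 'cy': 248.84902364010932, 'D': array([0.04417329, 0.        , 0.        , 0.        , 0.        ]), 'rvec': array([ 2.15125471, -2.14846775,  0.13665024]), 'tvec': array([0.01437331, 0.45607315, 1.38386135])}
{'t': 0.1, 'joints': array([-7.94742195e+01,  5.03694703e+00,  7.86165542e+01,  3.92463963e-04,
        9.64662285e+01, -5.90978843e+00]), 'dq': array([ 0.04348322,  0.00939604, -0.21691251, -0.04287832,  0.07206184,
        0.02760575]), 'effort': array([ 3.11888150e-03, -3.53010106e+01, -3.14220464e+01, -7.02005400e-05,
        7.87245284e-03,  1.76326154e-06]), 'tcp_pos': array([ 0.15550354, -0.52707321,  0.23023229]), 'ee_rot': array([-1.79880947e+02, -1.27156428e-02,  1.64355995e+01]), 'force': array([-0.10296299,  0.03161953, -0.42920312]), 'wrist_torque': array([ 0.00986917, -0.03165375,  0.01739201]), 'gripper_force': 0.0, 'width': 0.08556882277916311}
```

View pics/top0.png

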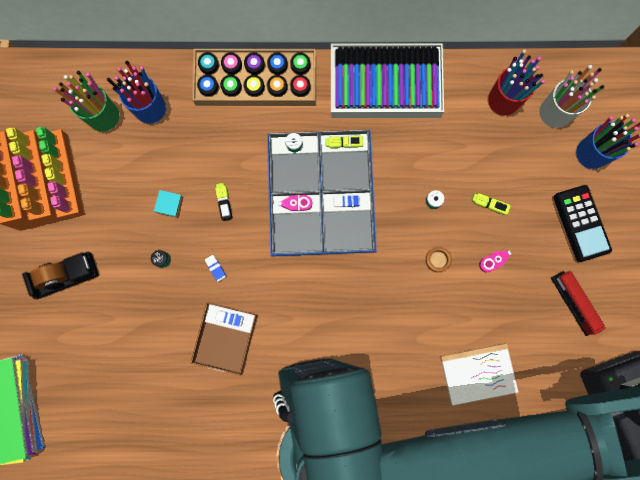

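View pics/scene0.png

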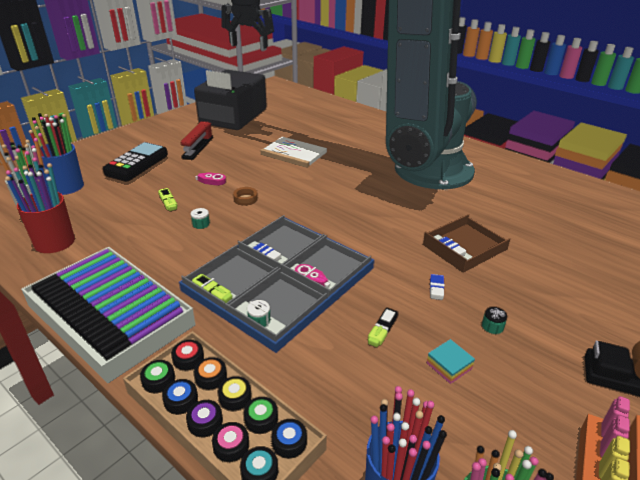

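The top view shows these pairs and look-alikes:
- Yellow highlighter at (491,203). The marker with a black/white barrel is at (223,200), so it stays.
- White-lid sharpener at (435,199). The black-top clip pot is at (160,258), so it stays.
- Mouse at (494,261) and eraser at (216,268).
- Grey bins, by their samples: sharpener (294,143), highlighter (345,142), mouse (297,203), eraser (348,201). The brown bin at (225,340) is not meant.

```bash
cat > h.py <<'E'
import numpy as np, cv2
from plant import get_obs, vision
def cam(n):
    c=vision.calibration(n); f=240/np.tan(np.radians(c["fov_y"]/2))
    K=np.array([[f,0,c["cx"]],[0,f,c["cy"]],[0,0,1]]); R=cv2.Rodrigues(np.array(c["rvec"]))[0]
    return K,np.array(c["D"]),R,np.array(c["tvec"])
def rays(C,px):
    K,D,R,t=C; u=cv2.undistortPoints(np.float64(px).reshape(-1,1,2),K,D)[:,0]
    return -R.T@t, np.c_[u,np.ones(len(u))]@R
def plane(C,px,z):
    o,d=rays(C,px); return o+d*((z-o[2])/d[:,2])[:,None]
def tri(A,pa,B,pb):
    oa,da=rays(A,pa);ob,db=rays(B,pb);da=da[0];db=db[0]
    s=np.linalg.lstsq(np.c_[da,-db],ob-oa,rcond=None)[0]
    p,q=oa+s[0]*da,ob+s[1]*db
    return (p+q)/2,np.linalg.norm(p-q)
def masks(im):
    h,s,v=[x.astype(int) for x in cv2.split(cv2.cvtColor(im,cv2.COLOR_RGB2HSV))]
    return dict(yel=(h>25)&(h<42)&(s>120)&(v>90),mag=(h>150)&(h<176)&(s>110)&(v>80),blue=(h>100)&(h<128)&(s>110)&(v>90),
      white=(s<45)&(v>170),grey=(s<50)&(v>60)&(v<150),teal=(h>75)&(h<97)&(s>80))
def blob(m,c,r):
    "largest component of m within r px of c, as Nx2 pixels"
    w=np.zeros(m.shape,np.uint8); cv2.circle(w,tuple(map(int,c)),int(r),1,-1)
    n,l,st,_=cv2.connectedComponentsWithStats((m&(w>0)).astype(np.uint8))
    k=1+np.argmax(st[1:,4]); ys,xs=np.where(l==k); return np.c_[xs,ys].astype(float)
E
python3 - <<'E'
from h import *
T,S=cam("top"),cam("scene"); mt=masks(cv2.imread("pics/top0.png")[:,:,::-1].copy()); ms=masks(cv2.imread("pics/scene0.png")[:,:,::-1].copy())
L=dict(hl=("yel",(491,203),25,(168,199),18),sharp=("white",(435,199),14,(200,213),13),mouse=("mag",(494,261),24,(211,179),20),eraser=("blue",(216,268),18,(437,287),18),
 B_hl=("yel",(345,142),25,(213,288),30),B_er=("blue",(348,201),16,(268,250),22),B_mo=("mag",(297,203),22,(313,273),25),B_sh=("white",(294,141),9,(259,308),13))
for k,(c,a,ra,b,rb) in L.items():
    pa,pb=blob(mt[c],a,ra),blob(ms[c],b,rb)
    p,e=tri(T,pa.mean(0),S,pb.mean(0))
    r=cv2.minAreaRect(np.float32(plane(T,pa,p[2])[:,:2]*1000))
    print(k,len(pa),len(pb),p.round(4),"gap",round(e,4),"rect",np.round(r[0],1),np.round(r[1],1),round(r[2],1))
# floors
for k,c in dict(sh=(297,172),hl=(347,172),mo=(298,234),er=(349,232)).items():
    pa=blob(mt["grey"],c,45); r=cv2.minAreaRect(np.float32(plane(T,pa,.008)[:,:2]*1000)); print("floor",k,len(pa),np.round(r[0],1),np.round(r[1],1),round(r[2],1))
    print(pa.min(0),pa.max(0))
print("topcam",rays(T,[(0,0)])[0],"scene",rays(S,[(0,0)])[0])
im=cv2.imread("pics/top0.png")
a=cv2.resize(im[120:290,255:525],None,fx=2.9,fy=2.9,interpolation=3); cv2.imwrite("pics/c1.png",a[:, :800])
E
```

```text
hl 182 234 [ 0.5586 -0.4019 -0.0086] gap 0.0074 rect [ 561.3 -405.8] [47.9 28.6] 68.6
sharp 196 124 [ 0.5743 -0.2516  0.0264] gap 0.0 rect [ 574.3 -251.9] [37.3 34.6] 43.7
mouse 273 251 [ 0.4336 -0.3878  0.0025] gap 0.0025 rect [ 433.1 -386.8] [35.1 74. ] 29.6
eraser 112 104 [0.4032 0.2462 0.0106] gap 0.0013 rect [403.3 245.6] [23.8 24.3] 27.6
B_hl 161 296 [ 0.7096 -0.021   0.0233] gap 0.0049 rect [707.8 -18.6] [34.9 24. ] 90.0
B_er 48 33 [ 0.5694 -0.0694  0.0237] gap 0.0009 rect [568.6 -69.6] [23.5 11.1] 6.7
B_mo 161 151 [0.5624 0.0828 0.0231] gap 0.0037 rect [564.5  83.8] [35.1 36.8] 0.0
B_sh 206 281 [0.706  0.0735 0.0404] gap 0.0006 rect [706.5  73.8] [36.8 37.4] 52.3
floor sh 2035 [641.8  72.1] [174.9 115.6] 2.2
[270. 136.] [320. 209.]
floor hl 2099 [638. -47.] [193.4 116.3] 2.3
[320. 132.] [372. 213.]
floor mo 187 [515.8 102. ] [126.9  46.3] 2.2
[271. 198.] [291. 252.]
floor er 222 [523.4 -79.2] [131.4  61.1] 2.3
[346. 193.] [374. 249.]
topcam [0.26865709 0.00643303 1.43215346] scene [1.12613273 0.56779137 0.64635642]
```

View pics/c1.png

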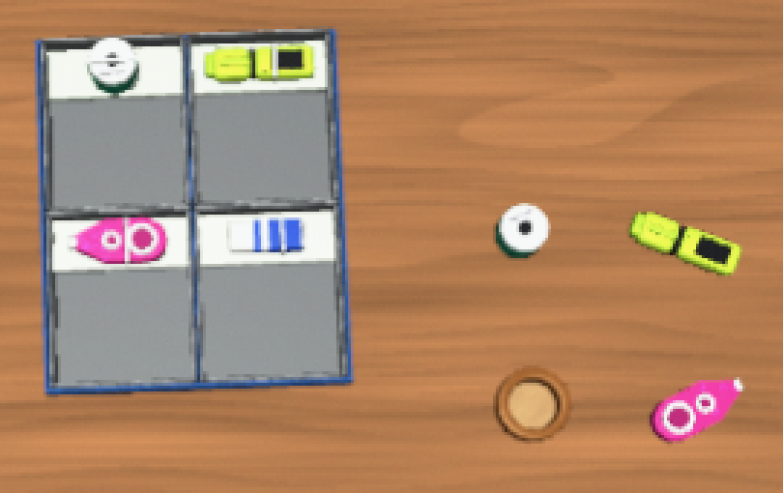

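The crop confirms the choices. The highlighter is all yellow with a black label, at pixel (491,203). The sharpener has a white lid with a hole, at (435,199). I'll go above the highlighter.

```bash

python3 -m crank '[[[1,1,0.2,0,0.8],[1,1,0.2,0,0.8],[1,1,0.2,0,0.8],[1,1,0.2,0,0.8],[1,1,0.2,0,0.8]]]' 40
python3 -m crank '[[[1,1,0.3,0,0.8],[1,1,0.3,0,0.8],[1,1,0.3,0,0.8],[1,1,0.3,0,0.8],[1,1,0.3,0,0.8]]]'
python3 - <<'E'
from h import *
im=vision.get_image("wrist"); print(get_obs()["tcp_pos"],get_obs()["ee_rot"],rays(cam("wrist"),[(320,240)])); cv2.imwrite("pics/w1.png",im[:,:,::-1])
E
```

```text
t: 0.72
tcp_pos: [0.3049, -0.4976, 0.2308]
ee_rot: [-179.9, 0.0, 40.4]
force: [-0.5, -0.5, 0.3]
width: 0.0857
gripper_force: 0.0
t: 1.35
tcp_pos: [0.454, -0.4535, 0.2313]
ee_rot: [-180.0, 0.0, 64.3]
force: [0.1, -0.3, 0.4]
width: 0.0853
gripper_force: 0.0
[ 0.45387377 -0.45357449  0.23144204] [-1.79978590e+02  3.29555254e-02  6.42710056e+01] (array([ 0.48778263, -0.38364479,  0.3737684 ]), array([[-0.12963549, -0.28358218, -0.95017644]]))
```

View pics/w1.png

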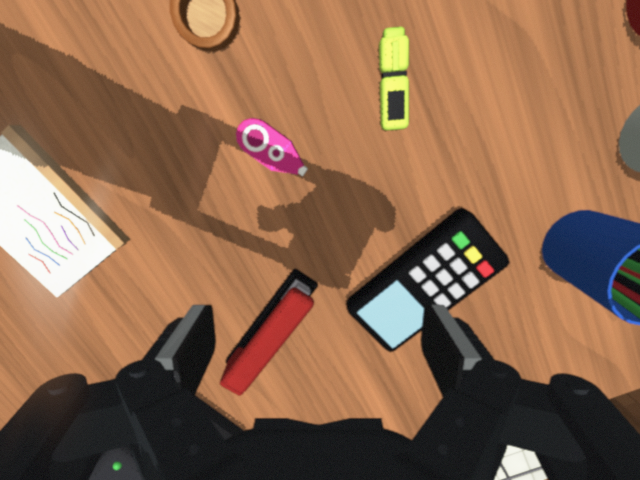

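The wrist view shows the highlighter at (395,78) and the mouse at (275,147). The fingers are at the bottom.

```bash
cat >> h.py <<'E'
def pix(m,c,r):
    ys,xs=np.where(m); q=np.c_[xs,ys].astype(float); return q[np.hypot(*(q-c).T)<r]
def rect(C,px,z):
    h=cv2.convexHull(np.float32(plane(C,px,z)[:,:2]*1000)); (c,(a,b),t)=cv2.minAreaRect(h)
    if a<b: a,b,t=b,a,t+90
    return np.round(c,1),round(a,1),round(b,1),round((t)%180,1)
E
python3 - <<'E'
from h import *
im=cv2.imread("pics/w1.png")[:,:,::-1].copy(); W=cam("wrist"); mw=masks(im); T=cam("top"); mt=masks(cv2.imread("pics/top0.png")[:,:,::-1].copy())
a=pix(mw["yel"],(395,78),62); b=pix(mt["yel"],(491,203),25)
cen=lambda p: np.array(cv2.minAreaRect(np.float32(p))[0])
print("hl",tri(W,cen(a),T,cen(b)),rect(W,a,.008),rect(T,b,.008))
a=pix(mw["mag"],(275,147),45); b=pix(mt["mag"],(494,261),24)
print("mo",tri(W,cen(a),T,cen(b)),rect(W,a,.008),rect(T,b,.008))
E
```

```text
hl (array([ 0.56488873, -0.3786901 ,  0.01952195]), np.float64(0.0034105582774076938)) (array([ 568.6, -380.4]), 89.0, 26.9, 68.7) (array([ 565.6, -381.5]), 89.2, 28.3, 68.6)
mo (array([ 0.43337881, -0.38426571,  0.00779379]), np.float64(0.0027186487344654747)) (array([ 434.6, -384. ]), 72.8, 36.0, 117.9) (array([ 432.5, -385.3]), 73.7, 34.9, 119.6)
```

```bash

python3 -m crank '[[[0.4,0.75,0.48,0,0.15],[0.4,0.75,0.48,0,0.15],[0.4,0.75,0.48,0,0.15],[0.4,0.75,0.48,-0.5,0.15],[0.4,0.75,0.48,-0.9,0.15]]]' 40
python3 -m crank '[[[0.4,0,0,-0.35,0],[0.4,0,0,-0.5,0],[0.4,0,0,-0.6,0],[0.4,0,0,-0.6,0],[0.4,0,0,-0.6,0]]]'
python3 -m crank '[[[-0.7,0,0,0,0],[-0.7,0,0,0,0],[-0.7,0,0,0,0],[-0.7,0,0,0,0],[-0.7,0,0,0,0]]]' 40
python3 -m crank '[[[-0.7,0,0,0.3,0],[-0.7,0,0,0.6,0],[-0.7,0,0,0.6,0],[-0.7,0,0,0.6,0],[-0.7,0,0,0.6,0]]]' 40
python3 - <<'E'
from h import *
im=vision.get_image("wrist"); cv2.imwrite("pics/w2.png",im[:,:,::-1])
E
```

```text
t: 2.02
tcp_pos: [0.5671, -0.3827, 0.1068]
ee_rot: [179.8, 0.1, 68.8]
force: [-0.4, -0.0, -0.3]
width: 0.0597
gripper_force: 0.0
t: 2.65
tcp_pos: [0.5687, -0.3819, 0.0185]
ee_rot: [179.8, 0.1, 68.9]
force: [0.3, -0.3, 0.3]
width: 0.06
gripper_force: 0.0
t: 3.28
tcp_pos: [0.5682, -0.3805, 0.0164]
ee_rot: [180.0, -0.0, 68.9]
force: [-0.2, -0.0, 0.8]
width: 0.0129
gripper_force: 0.3
t: 3.9
tcp_pos: [0.5671, -0.3798, 0.1039]
ee_rot: [-179.8, -0.1, 68.9]
force: [-0.4, 0.1, -0.4]
width: 0.0127
gripper_force: 0.0
```

View pics/w2.png

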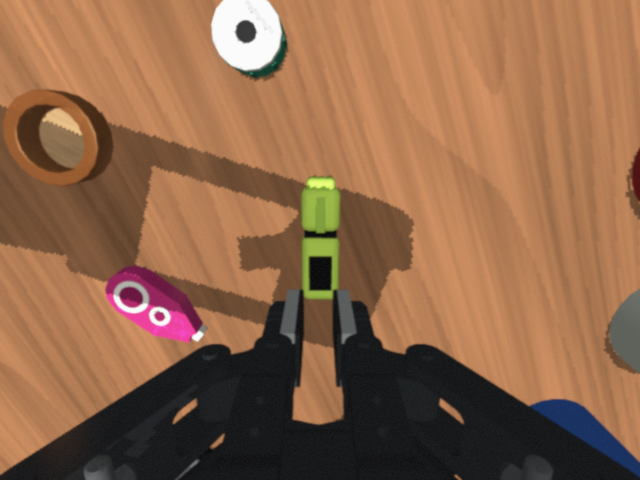

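The picture shows the highlighter undisturbed at (320,240), centred between the fingers. I closed about 11 mm too high because the row speed limit cut the descent short. I'll go down again to the right height.

```bash

python3 -m crank '[[[0.4,0,0,0,0],[0.4,0,0,-0.3,0],[0.4,0,0,-0.55,0],[0.4,0,0,-0.68,0],[0.4,0,0,-0.68,0]]]' 40
python3 -m crank '[[[-0.7,0,0,0,0],[-0.7,0,0,0,0],[-0.7,0,0,0,0],[-0.7,0,0,0,0],[-0.7,0,0,0,0]]]' 40
```

```text
t: 4.58
tcp_pos: [0.567, -0.3797, 0.0021]
ee_rot: [-179.8, -0.1, 68.9]
force: [0.6, -1.0, 0.9]
width: 0.0599
gripper_force: 0.0
t: 5.2
tcp_pos: [0.5695, -0.3816, 0.0071]
ee_rot: [179.7, 0.1, 68.9]
force: [0.5, 0.6, 6.3]
width: 0.0247
gripper_force: 40.6
```

Grip confirmed at about 25 mm. Lifting and carrying it towards the tray, with a look on the way.

```bash

python3 -m crank '[[[-0.7,0,0,0.3,0],[-0.7,0,0,0.65,0],[-0.7,0,0,1,0],[-0.7,0,0.3,1,0],[-0.7,0,0.7,1,0]]]' 40
python3 -m crank '[[[-0.7,0.1,0.3,0.2,0.2],[-0.7,0.2,0.6,0.2,0.5],[-0.7,0.3,1,0.2,0.75],[-0.7,0.3,1,0.2,0.75],[-0.7,0.3,1,0.2,0.75]]]'
python3 -m crank '[[[-0.7,0,0.2,0,0],[-0.7,0,0.2,0,0],[-0.7,0,0.2,0,0],[-0.7,0,0.2,0,0],[-0.7,0,0.2,0,0]]]'
python3 - <<'E'
from h import *
im=vision.get_image("wrist"); cv2.imwrite("pics/w3.png",im[:,:,::-1]); np.save("w3.npy",np.array(cam("wrist"),dtype=object),allow_pickle=True)
E
```

```text
t: 5.82
tcp_pos: [0.5682, -0.2758, 0.1555]
ee_rot: [179.9, 0.0, 68.8]
force: [-0.2, 1.6, -0.4]
width: 0.0246
gripper_force: 39.9
t: 6.45
tcp_pos: [0.6129, -0.1255, 0.1842]
ee_rot: [-180.0, 0.0, 91.4]
force: [0.2, 0.0, -0.2]
width: 0.0244
gripper_force: 39.9
t: 7.08
tcp_pos: [0.613, -0.0964, 0.1843]
ee_rot: [-180.0, 0.0, 91.4]
force: [0.1, 0.8, -0.2]
width: 0.0247
gripper_force: 39.9
```

View pics/w3.png

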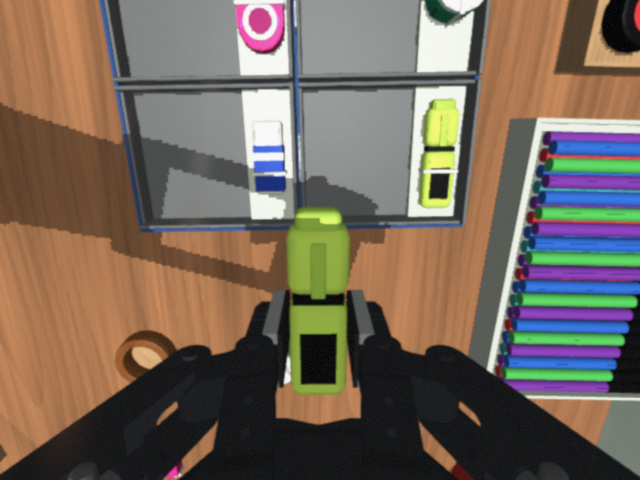

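The highlighter is held straight in the gripper. The highlighter bin's ledge edge runs (414,90)–(409,216) and the eraser bin's (244,91)–(250,219). Next I work out the bin poses and heights from two views.

```bash
python3 - <<'E'
from h import *
W=cam("wrist");T=cam("top")
c=lambda p:(255+p[0]/2.9-.3,120+p[1]/2.9-.3)
for n,w,t in [("hl+",(414,90),(194,94)),("hl-",(409,216),(328,89)),("er+",(244,91),(199,270)),("er-",(250,219),(338,264))]:
    p,g=tri(W,[w],T,[c(t)]); print(n,p.round(4),round(g,4))
for n,w in dict(hl=[(414,90),(409,216)],er=[(244,91),(250,219)]).items():
    p=plane(W,w,.014)[:,:2]; d=p[0]-p[1]; u=d/np.linalg.norm(d); x=np.array([u[1],-u[0]]); print("W",n,np.linalg.norm(d),(p.mean(0)-.046*x).round(4),np.degrees(np.arctan2(-u[0],u[1])).round(1))
for n,w in dict(sh=[(50,97),(186,93)],hl=[(194,94),(328,89)],mo=[(52,271),(190,267)],er=[(199,270),(338,264)]).items():
    p=plane(T,[c(q) for q in w],.014)[:,:2]; d=p[0]-p[1]; u=d/np.linalg.norm(d); x=np.array([u[1],-u[0]]); print("T",n,np.linalg.norm(d).round(4),(p.mean(0)-.046*x).round(4),np.degrees(np.arctan2(-u[0],u[1])).round(1))
# held item
mw=masks(cv2.imread("pics/w3.png")[:,:,::-1].copy()); print(rect(W,pix(mw["yel"],(318,300),100),.187+.0), get_obs()["tcp_pos"])
E
```

```text
hl+ [ 6.913e-01  9.400e-03 -5.000e-04] 0.0014
hl- [ 0.698  -0.1006 -0.0046] 0.0039
er+ [ 0.5465  0.0055 -0.0075] 0.0012
er- [ 0.5495 -0.1065  0.0008] 0.0007
W hl 0.1051503153515948 [ 0.6458 -0.0469] 3.6
W er 0.1070818509569183 [ 0.5053 -0.0495] 0.6
T sh 0.1097 [0.6395 0.0689] 1.8
T hl 0.108 [ 0.6424 -0.0467] 2.2
T mo 0.1099 [0.497  0.0656] 1.7
T er 0.1107 [ 0.4987 -0.0524] 2.5
(array([612.8, -96.1]), 91.2, 26.3, 91.6) [ 0.61302563 -0.09626195  0.18426236]
```

```bash

python3 -m crank '[[[-0.7,0.2,0.33,0,0.03],[-0.7,0.2,0.33,-0.2,0.03],[-0.7,0.2,0.33,-0.6,0.03],[-0.7,0.2,0.33,-0.9,0.03],[-0.7,0.2,0.33,-1,0.03]]]' 40
python3 -m crank '[[[-0.7,0,0,-0.05,0],[-0.7,0,0,-0.1,0],[-0.7,0,0,-0.1,0],[-0.7,0,0,-0.1,0],[-0.7,0,0,-0.1,0]]]'
python3 -m crank '[[[-0.7,0,0,-0.01,0],[-0.7,0,0,-0.02,0],[-0.7,0,0,-0.03,0],[-0.7,0,0,-0.03,0],[-0.7,0,0,-0.03,0]]]'
python3 - <<'E'
from h import *
im=vision.get_image("wrist"); cv2.imwrite("pics/w4.png",im[:,:,::-1])
E
```

```text
t: 7.75
tcp_pos: [0.6405, -0.0457, 0.0301]
ee_rot: [-179.6, -0.1, 92.3]
force: [-0.1, -0.0, 0.1]
width: 0.0246
gripper_force: 39.9
t: 8.38
tcp_pos: [0.6436, -0.0461, 0.0203]
ee_rot: [179.9, 0.0, 92.3]
force: [-0.2, 0.2, -0.4]
width: 0.0247
gripper_force: 39.9
t: 9.0
tcp_pos: [0.6431, -0.046, 0.0148]
ee_rot: [-180.0, -0.0, 92.3]
force: [1.0, 0.1, 0.5]
width: 0.0251
gripper_force: 39.9
```

View pics/w4.png

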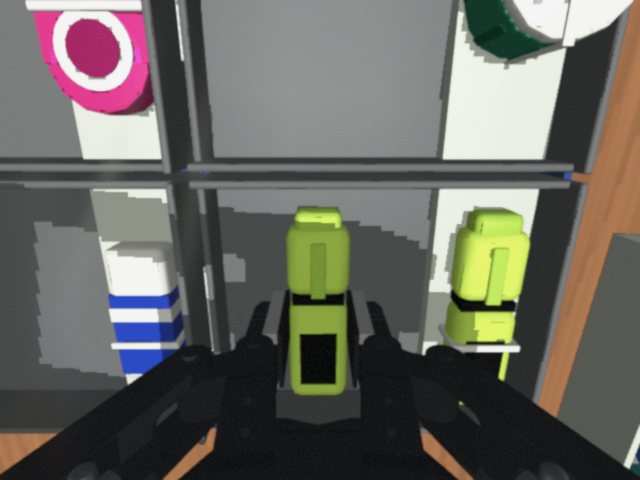

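The highlighter is centred in its bin: floor between x≈212 and 435, sample at (490,280). I'll lower it in small steps until contact, and triangulate the ledge from the two wrist views.

```bash
python3 - <<'E'
from h import *
A=np.load("w3.npy",allow_pickle=True);A=tuple(np.array(a,float) for a in A);W=cam("wrist")
for n,a,b in [("hl ledge",(414,90),(437,189)),("floor front +y",(300,90),(212,189))]: print(n,tri(A,[a],W,[b]))
E
python3 -m crank '[[[-0.7,0,0,-0.007,0],[-0.7,0,0,-0.014,0],[-0.7,0,0,-0.014,0],[-0.7,0,0,-0.014,0],[-0.7,0,0,-0.014,0]]]'
python3 -m crank '[[[-0.7,0,0,-0.007,0],[-0.7,0,0,-0.014,0],[-0.7,0,0,-0.014,0],[-0.7,0,0,-0.014,0],[-0.7,0,0,-0.014,0]]]'
```

```text
hl ledge (array([0.6880398 , 0.0083892 , 0.01564442]), np.float64(0.0002223305120580472))
floor front +y (array([0.59710555, 0.0053984 , 0.01385134]), np.float64(0.00277730217439619))
t: 9.68
tcp_pos: [0.6432, -0.046, 0.0132]
ee_rot: [180.0, 0.0, 92.3]
force: [-2.0, 0.4, 3.5]
width: 0.0246
gripper_force: 40.3
t: 10.3
tcp_pos: [0.6432, -0.0461, 0.0131]
ee_rot: [180.0, 0.0, 92.3]
force: [-4.9, 0.7, 11.8]
width: 0.0246
gripper_force: 41.2
```

Contact with the floor at TCP z ≈ 0.013, with the ledge at 15.6 mm. Releasing and moving to the eraser.

```bash

python3 -m crank '[[[-0.7,0,0,0.01,0],[0.1,0,0,0.01,0],[0.1,0,0,0.01,0],[0.1,0,0,0.01,0],[0.1,0,0,0.01,0]]]'
python3 -m crank '[[[0.1,0,0,0.2,0],[0.1,0,0,0.5,0],[0.1,0,0,0.9,0],[0.1,-0.3,0.3,0.9,0],[0.1,-0.6,0.6,0.9,0]]]'
python3 -m crank '[[[0.1,-0.4,0.4,0.1,0],[0.1,-0.7,0.8,0.2,0],[0.4,-0.7,0.8,0.2,0],[0.4,-0.7,0.8,0.2,0],[0.4,-0.7,0.8,0.2,0]]]'
python3 - <<'E'
from h import *
im=vision.get_image("wrist"); cv2.imwrite("pics/w5.png",im[:,:,::-1])
E
```

```text
t: 10.92
tcp_pos: [0.643, -0.046, 0.0117]
ee_rot: [-180.0, -0.0, 92.3]
force: [0.5, 0.2, -0.5]
width: 0.0471
gripper_force: 0.0
t: 11.55
tcp_pos: [0.5547, 0.0429, 0.1485]
ee_rot: [179.8, -0.0, 92.2]
force: [-0.2, 0.7, -0.2]
width: 0.0468
gripper_force: 0.0
t: 12.18
tcp_pos: [0.45, 0.162, 0.1771]
ee_rot: [180.0, 0.0, 92.3]
force: [0.7, -0.2, -0.0]
width: 0.06
gripper_force: 0.0
```

View pics/w5.png

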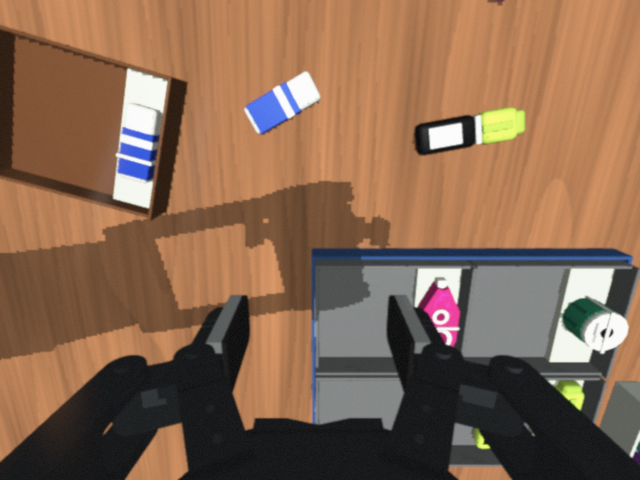

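The eraser is at (282,102), clear of the others. The marker at (470,132) stays.

```bash
python3 - <<'E'
from h import *
W=cam("wrist");T=cam("top");mw=masks(cv2.imread("pics/w5.png")[:,:,::-1].copy());mt=masks(cv2.imread("pics/top0.png")[:,:,::-1].copy())
a=pix(mw["blue"]|mw["white"],(282,102),50);b=pix(mt["blue"]|mt["white"],(216,268),19)
cen=lambda p: np.array(cv2.minAreaRect(np.float32(p))[0])
print(tri(W,cen(a),T,cen(b)),rect(W,a,.010),rect(T,b,.010),get_obs()["tcp_pos"])
E
```

```text
(array([4.16356372e-01, 2.54612754e-01, 3.00170838e-05]), np.float64(0.000647574007875508)) (array([417. , 253.4]), 59.7, 25.5, 30.6) (array([415.2, 253.2]), 59.9, 25.1, 34.4) [0.45009674 0.1616843  0.17681208]
```

```bash

python3 -m crank '[[[0.4,-0.22,0.61,0,-0.3],[0.4,-0.22,0.61,0,-0.7],[0.4,-0.22,0.61,0,-1],[0.4,-0.22,0.61,0,-1],[0.4,-0.22,0.61,0,-1]]]' 40
python3 -m crank '[[[0.4,0,0,0,-0.3],[0.4,0,0,0,-0.7],[0.4,0,0,-0.1,-1],[0.4,0,0,-0.3,-1],[0.4,0,0,-0.6,-1]]]'
python3 -m crank '[[[0.4,0,0.01,-0.3,-0.06],[0.4,0,0.01,-0.45,-0.06],[0.4,0,0.01,-0.55,-0.06],[0.4,0,0.01,-0.55,-0.06],[0.4,0,0.01,-0.55,-0.06]]]'
```

```text
t: 12.85
tcp_pos: [0.4173, 0.253, 0.1767]
ee_rot: [-180.0, 0.0, 62.4]
force: [0.0, 0.3, 0.3]
width: 0.0596
gripper_force: 0.0
t: 13.48
tcp_pos: [0.4186, 0.2537, 0.0878]
ee_rot: [180.0, -0.3, 32.4]
force: [0.2, -0.4, -1.4]
width: 0.0599
gripper_force: 0.0
t: 14.1
tcp_pos: [0.4179, 0.2556, 0.0059]
ee_rot: [180.0, -0.1, 30.5]
force: [0.2, 1.3, 0.9]
width: 0.0602
gripper_force: 0.0
```

```bash

python3 -m crank '[[[-0.7,0,0,0,0],[-0.7,0,0,0,0],[-0.7,0,0,0,0],[-0.7,0,0,0,0],[-0.7,0,0,0,0]]]' 30
python3 -m crank '[[[-0.7,0,0,0.3,0],[-0.7,0,0,0.65,0],[-0.7,0,0,0.9,0],[-0.7,0.1,-0.3,0.9,0.3],[-0.7,0.2,-0.6,0.9,0.6]]]'
python3 -m crank '[[[-0.7,0.1,-0.4,0,0.3],[-0.7,0.2,-0.8,0,0.6],[-0.7,0.25,-1,0,1],[-0.7,0.25,-1,0,1],[-0.7,0.25,-1,0,1]]]'
python3 - <<'E'
from h import *
im=vision.get_image("wrist"); cv2.imwrite("pics/w6.png",im[:,:,::-1])
E
```

```text
t: 14.72
tcp_pos: [0.4175, 0.2557, 0.0057]
ee_rot: [180.0, -0.1, 30.5]
force: [-1.0, -0.4, 6.0]
width: 0.023
gripper_force: 30.1
t: 15.35
tcp_pos: [0.4469, 0.1647, 0.14]
ee_rot: [180.0, -0.0, 49.0]
force: [-0.1, -0.2, -0.0]
width: 0.0229
gripper_force: 29.6
t: 15.98
tcp_pos: [0.4837, 0.0158, 0.1391]
ee_rot: [-179.9, -0.0, 78.5]
force: [-0.1, 0.0, -0.7]
width: 0.0227
gripper_force: 29.6
```

```bash

python3 -m crank '[[[-0.7,0.115,-0.445,0,0.2],[-0.7,0.115,-0.445,0,0.457],[-0.7,0.115,-0.445,0,0.457],[-0.7,0.115,-0.445,-0.3,0.457],[-0.7,0.115,-0.445,-0.6,0.457]]]'
python3 -m crank '[[[-0.7,0,0,-0.1,0],[-0.7,0,0,-0.18,0],[-0.7,0,0,-0.18,0],[-0.7,0,0,-0.18,0],[-0.7,0,0,-0.18,0]]]'
python3 - <<'E'
from h import *
im=vision.get_image("wrist"); cv2.imwrite("pics/w7.png",im[:,:,::-1])
E
```

```text
t: 16.65
tcp_pos: [0.502, -0.0498, 0.0495]
ee_rot: [179.8, 0.0, 92.2]
force: [-0.0, -0.4, -0.1]
width: 0.0228
gripper_force: 29.6
t: 17.27
tcp_pos: [0.5025, -0.0517, 0.0241]
ee_rot: [179.8, 0.0, 92.2]
force: [-0.1, -0.2, -0.3]
width: 0.023
gripper_force: 29.6
```

View pics/w7.png

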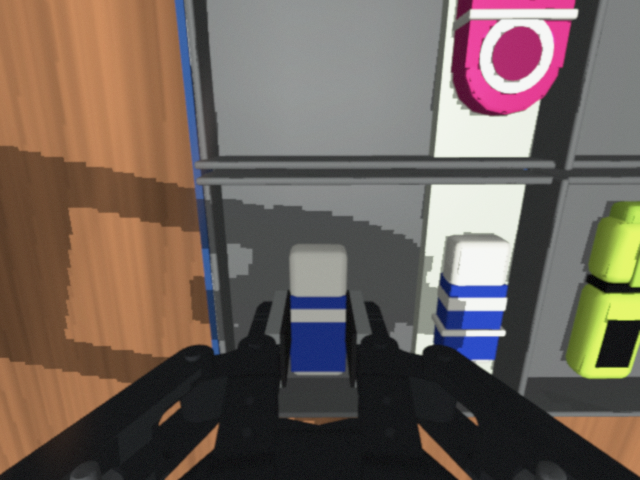

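The eraser is centred in its bin and parallel to its sample. The bin floor spans x≈220–425 in the picture. Lowering to contact.

```bash

python3 -m crank '[[[-0.7,0,0,-0.02,0],[-0.7,0,0,-0.04,0],[-0.7,0,0,-0.055,0],[-0.7,0,0,-0.06,0],[-0.7,0,0,-0.06,0]]]'
python3 -m crank '[[[-0.7,0,0,-0.007,0],[-0.7,0,0,-0.014,0],[-0.7,0,0,-0.014,0],[-0.7,0,0,-0.014,0],[-0.7,0,0,-0.014,0]]]'
```

```text
t: 17.95
tcp_pos: [0.5014, -0.0514, 0.0135]
ee_rot: [-180.0, -0.0, 92.2]
force: [0.5, -0.4, -0.6]
width: 0.0231
gripper_force: 29.6
t: 18.58
tcp_pos: [0.5015, -0.0515, 0.0117]
ee_rot: [180.0, 0.0, 92.2]
force: [-0.8, 0.1, 1.9]
width: 0.0228
gripper_force: 29.8
```

```bash

python3 -m crank '[[[-0.7,0,0,-0.007,0],[-0.7,0,0,-0.007,0],[0.1,0,0,0,0],[0.1,0,0,0,0],[0.1,0,0,0,0]]]'
python3 -m crank '[[[0.1,0,0,0.2,0],[0.1,0,0,0.5,0],[0.1,0,0,0.8,0],[0.1,0,-0.3,0.8,0],[0.1,-0.1,-0.6,0.8,0.3]]]'
python3 -m crank '[[[0.3,-0.1,-0.4,0,0.2],[0.5,-0.2,-0.8,0,0.4],[0.5,-0.2,-1,0,0.55],[0.5,-0.2,-1,0,0.55],[0.5,-0.2,-1,0,0.55]]]'
python3 -m crank '[[[0.5,-0.15,-0.3,0,0],[0.5,-0.15,-0.6,0,0],[0.5,-0.15,-0.6,0,0],[0.5,-0.15,-0.6,0,0],[0.5,-0.15,-0.6,0,0]]]'
python3 - <<'E'
from h import *
im=vision.get_image("wrist"); cv2.imwrite("pics/w8.png",im[:,:,::-1])
W=cam("wrist");mw=masks(im);a=blob(mw["mag"],(320,240),220);print(rect(W,a,.008),a.mean(0));
q=blob(mw["white"],a.mean(0),130);print(q.mean(0),len(q),plane(W,q,.008).mean(0))
E
```

```text
t: 19.2
tcp_pos: [0.5012, -0.0514, 0.0111]
ee_rot: [-180.0, -0.0, 92.2]
force: [0.8, 0.7, -0.5]
width: 0.0466
gripper_force: 0.0
t: 19.82
tcp_pos: [0.4873, -0.1423, 0.1324]
ee_rot: [179.9, 0.1, 101.6]
force: [0.9, 0.1, -0.2]
width: 0.0468
gripper_force: 0.0
t: 20.45
tcp_pos: [0.4564, -0.2906, 0.1311]
ee_rot: [180.0, -0.1, 117.7]
force: [0.2, 0.0, -0.2]
width: 0.0638
gripper_force: 0.0
t: 21.08
tcp_pos: [0.4345, -0.3797, 0.1316]
ee_rot: [180.0, -0.0, 117.9]
force: [-0.8, -0.2, -0.0]
width: 0.0635
gripper_force: 0.0
(array([ 435.6, -385.5]), 75.7, 35.0, 118.9) [316.85946421 235.40974967]
[316.98058252 213.25889968] 309 [ 0.42773285 -0.3697764   0.008     ]
```

View pics/w8.png

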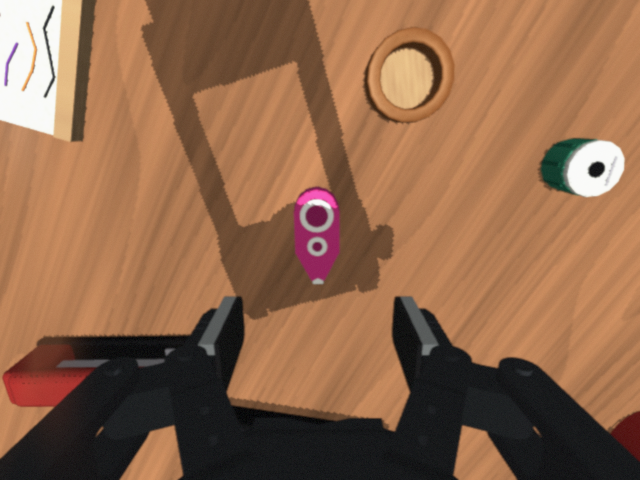

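The mouse is at (317,235), right under the gripper with its nose towards the palm. Gripping it.

```bash

python3 -m crank '[[[0.5,0,-0.02,-0.2,0.02],[0.5,0,-0.02,-0.5,0.02],[0.5,0,-0.02,-0.75,0.02],[0.5,0,-0.02,-0.84,0.02],[0.5,0,-0.02,-0.84,0.02]]]' 30
python3 -m crank '[[[-0.5,0,0,0,0],[-0.5,0,0,0,0],[-0.5,0,0,0,0],[-0.5,0,0,0,0],[-0.5,0,0,0,0]]]' 30
python3 -m crank '[[[-0.5,0,0,0.3,0],[-0.5,0,0,0.65,0],[-0.5,0,0,0.9,0],[-0.5,0.1,0.3,0.9,0],[-0.5,0.1,0.7,0.9,0]]]'
```

```text
t: 21.75
tcp_pos: [0.4339, -0.3837, 0.0052]
ee_rot: [-180.0, -0.1, 118.4]
force: [-0.5, -0.1, 0.4]
width: 0.064
gripper_force: 0.0
t: 22.38
tcp_pos: [0.4352, -0.3857, 0.008]
ee_rot: [179.9, 0.3, 118.3]
force: [0.9, 0.4, 6.3]
width: 0.0332
gripper_force: 30.6
t: 23.0
tcp_pos: [0.4498, -0.2794, 0.1415]
ee_rot: [179.9, 0.1, 118.2]
force: [0.7, 0.1, 0.0]
width: 0.0332
gripper_force: 30.0
```

```bash

python3 -m crank '[[[-0.5,0.1,0.4,0,-0.3],[-0.5,0.2,0.8,0,-0.6],[-0.5,0.2,1,0,-0.87],[-0.5,0.2,1,0,-0.87],[-0.5,0.2,1,0,-0.87]]]'
python3 -m crank '[[[-0.5,0.1,0.4,0,0],[-0.5,0.12,0.8,0,0],[-0.5,0.12,1,0,0],[-0.5,0.12,1,0,0],[-0.5,0.12,1,0,0]]]'
python3 -m crank '[[[-0.5,0,0.3,0,0],[-0.5,0,0.3,-0.2,0],[-0.5,0,0.3,-0.5,0],[-0.5,0,0.3,-0.78,0],[-0.5,0,0.3,-0.78,0]]]'
python3 - <<'E'
from h import *
im=vision.get_image("wrist"); cv2.imwrite("pics/w9.png",im[:,:,::-1])
E
```

```text
t: 23.62
tcp_pos: [0.4789, -0.1301, 0.1407]
ee_rot: [180.0, 0.0, 92.3]
force: [0.3, 0.0, -0.3]
width: 0.0327
gripper_force: 30.0
t: 24.25
tcp_pos: [0.4972, 0.019, 0.1405]
ee_rot: [180.0, 0.1, 92.2]
force: [-0.3, -0.4, 0.0]
width: 0.033
gripper_force: 30.0
t: 24.88
tcp_pos: [0.4937, 0.0638, 0.0199]
ee_rot: [-179.5, 0.0, 92.1]
force: [0.5, 0.5, -0.1]
width: 0.0328
gripper_force: 30.0
```

View pics/w9.png

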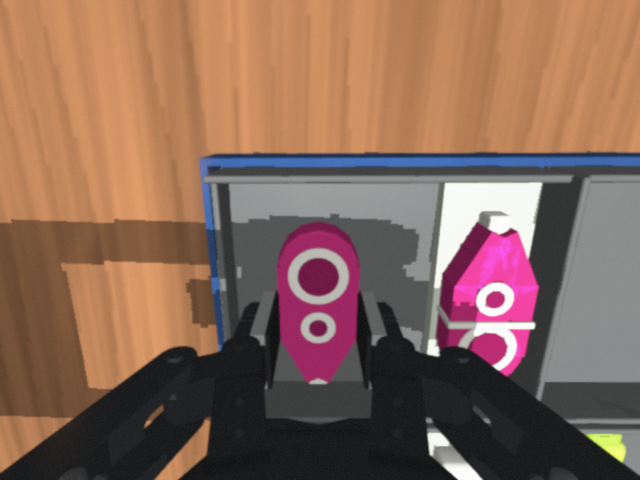

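The mouse is in the middle of its bin, parallel to the sample at (490,300), with the floor between x≈230 and 437. Lowering to contact.

```bash

python3 -m crank '[[[-0.5,0.01,0,0,0],[-0.5,0.01,0,-0.02,0],[-0.5,0.01,0,-0.04,0],[-0.5,0.01,0,-0.05,0],[-0.5,0.01,0,-0.05,0]]]'
python3 -m crank '[[[-0.5,0,0,-0.007,0],[-0.5,0,0,-0.014,0],[-0.5,0,0,-0.014,0],[-0.5,0,0,-0.014,0],[-0.5,0,0,-0.014,0]]]'
```

```text
t: 25.55
tcp_pos: [0.4983, 0.0657, 0.0159]
ee_rot: [-180.0, 0.0, 92.3]
force: [0.3, -0.2, -1.1]
width: 0.0329
gripper_force: 30.0
t: 26.18
tcp_pos: [0.4985, 0.0656, 0.014]
ee_rot: [180.0, -0.0, 92.2]
force: [-0.4, 0.7, 1.1]
width: 0.033
gripper_force: 30.2
```

```bash

python3 -m crank '[[[-0.5,0,0,-0.01,0],[-0.5,0,0,-0.01,0],[-0.5,0,0,-0.01,0],[-0.5,0,0,-0.01,0],[-0.5,0,0,-0.01,0]]]'
```

```text
t: 26.8
tcp_pos: [0.4985, 0.0656, 0.014]
ee_rot: [180.0, -0.0, 92.2]
force: [-3.8, -0.4, 8.5]
width: 0.033
gripper_force: 31.0
```

Firm contact. Releasing, then heading for the sharpener.

```bash

python3 -m crank '[[[-0.5,0,0,0.007,0],[0.27,0,0,0.007,0],[0.27,0,0,0.007,0],[0.27,0,0,0.007,0],[0.27,0,0,0.007,0]]]'
python3 -m crank '[[[0.27,0,0,0.2,0],[0.27,0,0,0.5,0],[0.27,0,0,0.8,0],[0.27,0,-0.3,0.8,0],[0.27,0.1,-0.6,0.8,0]]]'
python3 -m crank '[[[0.6,0.1,-0.4,0,0],[0.6,0.2,-0.8,0,0],[0.6,0.2,-1,0,0],[0.6,0.2,-1,0,0],[0.6,0.2,-1,0,0]]]'
python3 -m crank '[[[0.6,0.2,-0.3,0,0],[0.6,0.2,-0.5,0,0],[0.6,0.2,-0.5,0,0],[0.6,0.2,-0.5,0,0],[0.6,0.2,-0.5,0,0]]]'
python3 - <<'E'
from h import *
im=vision.get_image("wrist"); cv2.imwrite("pics/w10.png",im[:,:,::-1]); print(get_obs()["tcp_pos"])
W=cam("wrist");T=cam("top");a=blob(masks(im)["white"],(320,240),150);b=blob(masks(cv2.imread("pics/top0.png")[:,:,::-1].copy())["white"],(435,199),14)
cen=lambda p: np.array(cv2.minEnclosingCircle(np.float32(p))[0])
print(cen(a),len(a),tri(W,cen(a),T,cen(b)),rect(W,a,.032))
E
```

```text
t: 27.42
tcp_pos: [0.4984, 0.0655, 0.0133]
ee_rot: [-180.0, 0.0, 92.2]
force: [-0.4, 0.0, 0.2]
width: 0.054
gripper_force: 0.0
t: 28.05
tcp_pos: [0.5137, -0.0249, 0.1348]
ee_rot: [179.9, 0.0, 92.4]
force: [0.8, 0.5, 0.1]
width: 0.054
gripper_force: 0.0
t: 28.68
tcp_pos: [0.5433, -0.1736, 0.1332]
ee_rot: [-180.0, -0.1, 92.3]
force: [-0.3, 0.8, -0.3]
width: 0.0684
gripper_force: 0.0
t: 29.3
tcp_pos: [0.5735, -0.2478, 0.1337]
ee_rot: [180.0, -0.0, 92.4]
force: [-0.0, 0.1, 0.4]
width: 0.0685
gripper_force: 0.0
[ 0.5735608  -0.24794758  0.13376647]
[321.29772949 239.33099365] 1189 (array([ 0.57589064, -0.2531316 ,  0.01960674]), np.float64(0.0013603183826150546)) (array([ 575.9, -249.5]), 34.4, 33.2, 71.8)
```

View pics/w10.png

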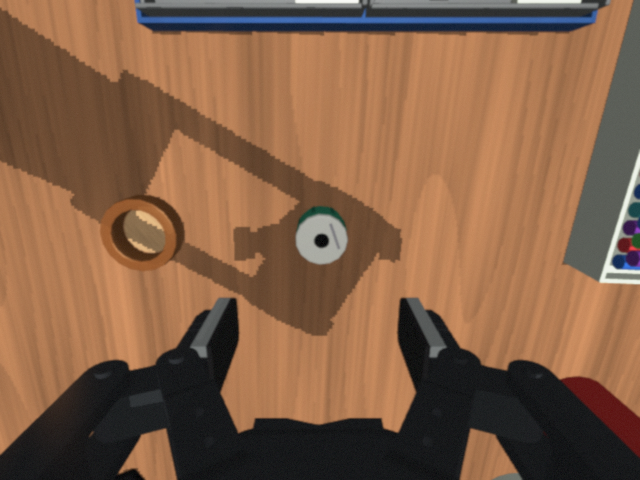

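The sharpener is at (321,239), with a white lid and a black hole, so it is the right one. Gripping it.

```bash

python3 -m crank '[[[0.6,0.013,-0.017,-0.2,0],[0.6,0.013,-0.017,-0.5,0],[0.6,0.013,-0.017,-0.75,0],[0.6,0.013,-0.017,-0.84,0],[0.6,0.013,-0.017,-0.84,0]]]' 30
python3 -m crank '[[[-0.4,0,0,0,0],[-0.4,0,0,0,0],[-0.4,0,0,0,0],[-0.4,0,0,0,0],[-0.4,0,0,0,0]]]' 30
python3 -m crank '[[[-0.4,0,0,0.3,0],[-0.4,0,0,0.65,0],[-0.4,0,0,1,0],[-0.4,0.1,0.3,1,0],[-0.4,0.1,0.7,1,0]]]'
```

```text
t: 29.98
tcp_pos: [0.5751, -0.2514, 0.0071]
ee_rot: [-179.9, -0.0, 92.3]
force: [0.3, 0.4, 0.8]
width: 0.0686
gripper_force: 0.0
t: 30.6
tcp_pos: [0.5771, -0.2528, 0.0102]
ee_rot: [179.7, 0.1, 92.2]
force: [1.0, 0.6, 6.1]
width: 0.037
gripper_force: 30.7
t: 31.22
tcp_pos: [0.5913, -0.1472, 0.1587]
ee_rot: [179.8, 0.1, 92.1]
force: [0.5, 0.2, -1.5]
width: 0.0371
gripper_force: 30.2
```

```bash

python3 -m crank '[[[-0.4,0.15,0.4,0,0],[-0.4,0.32,0.8,0,0],[-0.4,0.32,1,0,0],[-0.4,0.32,1,0,0],[-0.4,0.32,1,0,0]]]'
python3 -m crank '[[[-0.4,0,0.3,0,0],[-0.4,0,0.44,0,0],[-0.4,0,0.44,-0.3,0],[-0.4,0,0.44,-0.6,0],[-0.4,0,0.44,-0.83,0]]]'
python3 -m crank '[[[-0.4,0,0,0,0],[-0.4,0,0,0,0],[-0.4,0,0,0,0],[-0.4,0,0,0,0],[-0.4,0,0,0,0]]]'
python3 - <<'E'
from h import *
im=vision.get_image("wrist"); cv2.imwrite("pics/w11.png",im[:,:,::-1])
E
```

```text
t: 31.85
tcp_pos: [0.6382, 0.0025, 0.1574]
ee_rot: [-180.0, 0.0, 92.2]
force: [0.2, -0.2, 0.5]
width: 0.0366
gripper_force: 30.3
t: 32.48
tcp_pos: [0.6375, 0.0677, 0.0308]
ee_rot: [-179.9, 0.1, 92.2]
force: [-0.1, 0.6, -1.5]
width: 0.0369
gripper_force: 30.3
t: 33.1
tcp_pos: [0.6389, 0.0691, 0.034]
ee_rot: [179.9, 0.0, 92.2]
force: [0.2, 0.8, 0.3]
width: 0.0369
gripper_force: 30.3
```

View pics/w11.png

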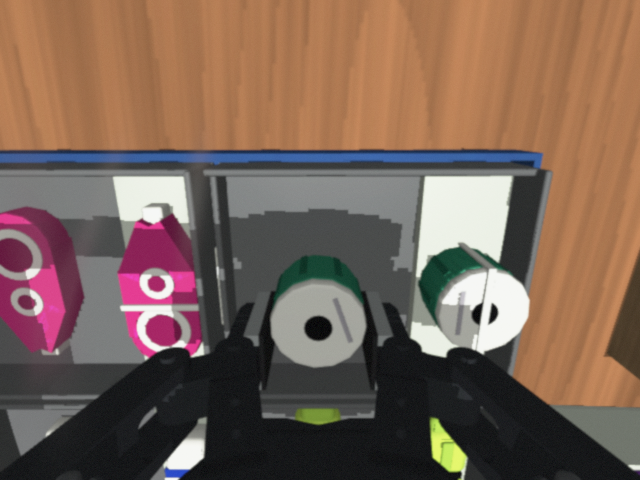

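The sharpener is centred in its bin. The mouse placed at (40,280) looks slightly turned, so I'll check it after this placing. Lowering.

```bash

python3 -m crank '[[[-0.4,0,0,-0.03,0],[-0.4,0,0,-0.06,0],[-0.4,0,0,-0.09,0],[-0.4,0,0,-0.1,0],[-0.4,0,0,-0.1,0]]]'
python3 -m crank '[[[-0.4,0,0,-0.007,0],[-0.4,0,0,-0.014,0],[-0.4,0,0,-0.014,0],[-0.4,0,0,-0.014,0],[-0.4,0,0,-0.014,0]]]'
```

```text
t: 33.78
tcp_pos: [0.6382, 0.069, 0.0177]
ee_rot: [-180.0, -0.0, 92.2]
force: [-0.0, -0.4, -0.2]
width: 0.0368
gripper_force: 30.3
t: 34.4
tcp_pos: [0.6386, 0.069, 0.0162]
ee_rot: [180.0, -0.0, 92.2]
force: [-0.1, -0.3, 0.7]
width: 0.0371
gripper_force: 30.4
```

```bash

python3 -m crank '[[[-0.4,0,0,-0.01,0],[-0.4,0,0,-0.01,0],[-0.4,0,0,-0.01,0],[-0.4,0,0,-0.01,0],[-0.4,0,0,-0.01,0]]]'
```

```text
t: 35.02
tcp_pos: [0.6386, 0.0691, 0.0161]
ee_rot: [180.0, 0.0, 92.2]
force: [-3.4, -0.4, 7.2]
width: 0.0369
gripper_force: 31.0
```

```bash

python3 -m crank '[[[-0.4,0,0,0.007,0],[0.13,0,0,0.007,0],[0.13,0,0,0.007,0],[0.13,0,0,0.007,0],[0.13,0,0,0.007,0]]]'
python3 -m crank '[[[0.13,0,0,0.2,0],[0.13,0,0,0.5,0],[0.13,0,0,0.8,0],[0.13,-0.3,-0.3,0.95,0],[0.13,-0.6,-0.6,0.95,0]]]'
python3 -m crank '[[[0.13,0,-0.4,0.3,0],[0.13,0,-0.8,0.5,0],[0.13,0,-0.9,0.5,0],[0.13,0,-0.9,0.5,0],[0.13,0,-0.9,0.5,0]]]'
python3 - <<'E'
from h import *
im=vision.get_image("wrist"); cv2.imwrite("pics/w12.png",im[:,:,::-1]); print(get_obs()["tcp_pos"])
E
```

```text
t: 35.65
tcp_pos: [0.6383, 0.069, 0.0151]
ee_rot: [-180.0, -0.0, 92.2]
force: [-0.7, 0.5, -0.2]
width: 0.0487
gripper_force: 0.0
t: 36.28
tcp_pos: [0.5534, -0.0176, 0.1607]
ee_rot: [179.7, 0.1, 92.3]
force: [0.3, -1.4, 0.0]
width: 0.0483
gripper_force: 0.0
t: 36.9
tcp_pos: [0.5523, -0.1512, 0.2322]
ee_rot: [-180.0, -0.1, 92.3]
force: [0.3, 0.6, 0.6]
width: 0.0487
gripper_force: 0.0
[ 0.55231919 -0.15075268  0.23197943]
```

View pics/w12.png

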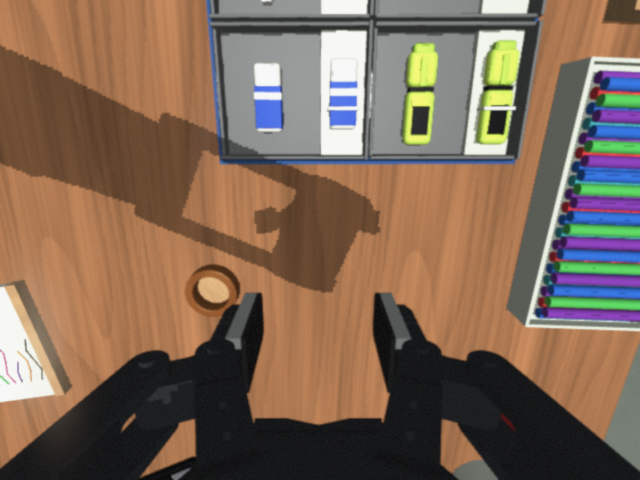

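The eraser (268,97) and highlighter (421,92) lie parallel to their samples. The other two bins need a view, so I'll shift left.

```bash

python3 -m crank '[[[0.13,0,0.4,0,0],[0.13,0,0.75,0,0],[0.13,0,0.75,0,0],[0.13,0,0.75,0,0],[0.13,0,0.75,0,0]]]'
python3 - <<'E'
from h import *
im=vision.get_image("wrist"); cv2.imwrite("pics/w13.png",im[:,:,::-1]); W=cam("wrist"); m=masks(im)["mag"]
n,l,st,ce=cv2.connectedComponentsWithStats(m.astype(np.uint8))
for k in range(1,n):
    if st[k,4]>60: ys,xs=np.where(l==k); print(st[k],rect(W,np.c_[xs,ys].astype(float),.018))
E
```

```text
t: 37.58
tcp_pos: [0.5525, -0.0399, 0.2325]
ee_rot: [-180.0, 0.0, 92.2]
force: [-0.2, 0.7, 0.1]
width: 0.0486
gripper_force: 0.0
[ 244   44   40   85 1708] (array([498.8,  66.7]), 71.5, 35.2, 92.0)
[ 320   45   37   47 1061] (array([566.3,  85.2]), 38.0, 33.3, 92.1)
[255  58  17  19 256] (array([497.9,  83.7]), 15.0, 14.5, 89.8)
[320  97  37  33 411] (array([567.9,  46.8]), 33.7, 28.4, 2.1)
[330  99  17  19 245] (array([567.6,  51.6]), 15.4, 14.9, 46.1)
```

View pics/w13.png

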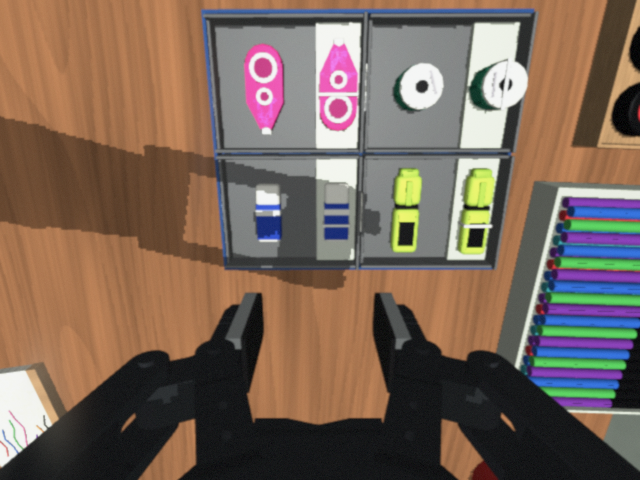

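All four goods stand in their bins, and the mouse measures 92.0° against the sample's 92.1°. The earlier tilt was lens perspective. The marker and the pot were never touched, and the arm is clear.

```bash
python3 -c "
from plant import ctrl; print(ctrl.finish_job())"
```

```text
the job is handed in; nothing more can be done
None
```

The job is handed in: the highlighter, eraser, mouse and sharpener each stand in the bin with their sample, the long ones parallel to it, and the marker and clip pot were left alone.

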